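Nest two parts cups in the cradle and shut the gate

TASK

Swing up the gate across the cradle, slide the orange cup along the channel into the mouth of the blue cup until it is fully home and the blue one rests against the end stop, then swing the gate back down behind the nested cups. Leave the circuit board, the heat sink and the solder spool where they are.

Things in the scene. Friction and masses are not known exactly. Their poses are not given: they have to be found in the camera images.
- cradle: fixed grey cradle, 203 mm long (own x), 86 wide, with a V channel along x, sides rising 18 degrees, side walls 33 mm high at y = +-40 mm. Origin on the bench under its middle. +x end (x = 95 mm) closed by an end stop 55 mm high; -x end (x = -100 mm) open. V bottom 19 mm above the bench, but 14 mm from x = 33 mm on, under the blue cup. The gate crosses at x = 14 mm.
- lane (a point): bottom of the V at the open (-x) end of the channel, 19 mm above the bench; axes as the cradle's
- gate (a joint): gate angle, rad: 0 = down, level across the channel; it swings up about a hinge parallel to cradle x at the +y side, upright at 1.57, stopped at 2.3 leaning outwards. 60 g, little friction: past upright it falls open to 2.3 by itself (slowly at first, up to 3 s) and stays; brought back past upright it falls shut to 0 by itself.
- gate_hinge (a point): on the gate's hinge axis, 46 mm above the bench, at cradle x = 14 mm, y = 48 mm; axes as the cradle's
- gate_paddle (a point): centre of the red paddle at the gate's free end, 110 mm from the hinge axis: 22 mm along cradle x, 22 mm along the bar, 16 mm thick; pinched across its two cradle-x faces it can turn between the fingers. The bar is 10 x 9 mm steel. Gate down: 46 mm above the bench, outside the cradle at cradle x = 14, y = -62 mm.
- cup_near_foot (a point): centre of the foot's outer face of the orange cup, lying in the channel, foot to cradle +x, mouth to -x. Tapered cup, 45 mm long, 28 mm across the foot, 46 across the mouth, wall 3, bottom 21 mm thick, 50 g. Its axis rises 0.21 rad to the mouth: the rim's lowest point, on the V bottom, is 5 mm nearer the open end than the rim's centre. Slides when its rim is pushed left and right.
- cup_near_rim (a point): centre of the orange cup's mouth, in the plane of the rim (about 24 mm above the V's bottom)
- cup_far_foot (a point): blue cup, same shape as the orange one and lying the same way against or close to the end stop; centre of the outer face of its foot, at cradle x = about 92 mm when it rests against the stop
- cup_far_rim (a point): centre of the blue cup's mouth, in the plane of the rim. Fully nested, the orange cup's mouth and foot centres lie about 21 mm from the blue cup's mouth and foot centres, towards cradle -x, and the orange rim clears the shut gate.
- board_blue: small blue circuit board on studs, 42 x 55 x 13 mm, loose on the bench; origin at the centre of its underside
- heat_sink: finned metal heat sink, 30 x 40 x 22 mm, loose on the bench; origin at the centre of its underside
- solder_spool: white solder spool standing upright, 54 mm across, 42 mm high, loose on the bench beyond the end stop; origin at the centre of its underside

How it is judged:
By the outcome, as a careful person would: the job done as asked, in the order asked, and still so for the second after the job is handed in, with the robot touching nothing.
It also fails if it takes over 64 s, if anything falls off the work surface, if the arm or the gripper's body presses on something with over 40 N, if the wrist force passes 120 N, or if a joint passes its speed limit or range.

ROBOT

A 6-joint arm with a two-finger parallel gripper is mounted at the origin on a cart in front of the work surface, level with it; the furniture and walls round the work are solid. World frame = base frame: x ahead of the robot, y to its left, z up, the work surface at z = 0. Lengths are in m, angles in degrees, forces in N, time in s.
With the tool pointing down it reaches from about 0.25 to 0.725 m from the base axis. Payload 9.7 kg.
Tool frame: the origin (TCP) lies between the finger pads; the fingertips stand 11 mm ahead of it and the grasp point (between the pads) lies 8 mm behind it; z points along the fingers, x is the direction in which the jaws open and shut, and the axes are right-handed (so a half turn about z gives the same grasp; the last joint's range is limited). The gripper opens to 85 mm and grips with 20 to 120 N. Pads are 22 mm wide; open, the fingers measure 114 mm over their backs; the gripper's body (76 mm by 85 mm) begins 54 mm behind the grasp point. The pads swing forward as they close: fully open they stand 13 mm farther back than shut.
Start: joints at [0, 4.979, 10.078, 95.1, 0, 90], TCP at [0.55, -0, 0.242] pointing down, gripper open.
Joint ranges: [-179.16, 179.16], [-48.56, 103.87], [-65.8, 70.77], [-126.05, 130.52], [-82.76, 87.17], [-180, 180]. Speed limits (degrees/s): [127.2, 127.2, 147.25, 180, 180, 180].

INTERFACE

Orientations are given as [roll, pitch, yaw] about the fixed x, y, z axes, in that order (R = Rz(yaw) Ry(pitch) Rx(roll)).
In Python, from workcell import get_obs, camera, job_done, spotter gives the robot as it stands.
- The arm moves only by the tool play_rows, never from a script. Its argument "rows" is a list of rows, each a list of 3 entries, a list of its own where there are three numbers: the closure, from 0 (fully open) to 1 (shut), then the shift along the tool's x, y, z in cm, then the turn, a rotation vector about the tool's x, y, z in degrees. In form: [[claw, [x, y, z], [wx, wy, wz]], ...]. A call has 1 to 12 rows; each row shifts and turns the pose as measured when the row begins, along the tool's axes as they then stand; what a row does not reach is not made up. A row lasts 1/10 s, in which the tool goes at most 50 mm and 8.59 degrees, less where a joint would pass 70% of its speed; a pose out of reach is approached as far as the arm can. A call is refused whole if a number of a shift passes 5 or a number of a turn 8.59, either way. A call with a gripper value outside its range is refused whole. The fingers move at their own pace and stop on an object; "newtons" is the grip in N (left out, the last holds). Time passes only in rows, so rows that do not move let the fingers close. It gives the time, the measured TCP pose, the force and the opening at its end, in the units of the state.
- get_obs(): the state, without advancing time (a new reading comes with each control period).
- camera(name): name is "scene" or "side" or "wrist"; returns a dict with "img" (384x512x3 uint8, red, green, blue), "intrinsics" (3x3 intrinsics, pixels), "k1" (the pictures are not rectified: a ray, as slopes to the right and down, at radius r is drawn at 1 + k1 r^2 times it, then the intrinsics apply), "xyz" and "orientation" of the camera in the world. Camera axes: x right, y down, z forward; pixel columns grow to the right and rows downward; lengths in m; the calibration is good to about 2 mm. A picture is of the moment at which its call begins. There is no depth.
- job_done(): hands the job in, once; it reports no verdict.
Trained networks look in a picture, given as the dict that the camera call returned (one of the last four; its "shot" number tells which), for a name from the list of things; names that differ only in an ending like _2 or _b are one class to them, and where a whole thing is asked for, a point or a joint stands for the part that bears it (a point fixed in the world has none). Each returns a list of dicts, best first, with "confidence" (0 to 1); they miss things now and then, are a little off and sometimes report something else, mostly with a low value. They report only what shows in the picture. A call takes as long as a camera call.
- spotter.spot_in(picture, thing): "point" ([x, y, z] in m, in world coordinates, good to about 4 mm: the middle of the surface that is visible of it).
- spotter.trace(picture, thing): "pixels" (384x512 bool, what is visible of it).
The state is a dict: "time": time; "q": joint angles; "qd": joint speeds; "joint_efforts": joint torques, N m; "ee_pos": TCP position; "tcp_rot": TCP orientation; "wrist_force": force on the tool from outside, world axes, zero at the start; "torque": the same for the moment, N m; "opening": finger opening in m.
Only numpy, scipy, OpenCV 4.12 (cv2) and the standard library are available. Lean on these libraries where they do the work, as an engineer would, in place of code of your own. Each camera call takes 0.05 s, during which the arm holds its last target.

## Working session

There is one attempt and no reset: what is moved stays moved. The work goes in short steps, Python scripts to look and compute and a tool call to move; the robot and the scene stay as the last step left them, time stands still between calls to the robot, and variables do not carry over. Pictures are saved under pics/ and viewed, and the job is handed in when it is done.

Besides the shell and the picture viewer there is one more tool, called after "Request:" as a command line: name --argument value ..., lists and objects as JSON in quotes. play_rows: Moves the arm, as the interface text tells. Its arguments: {"type":"object","properties":{"rows":{"type":"array","items":{"type":"array"}},"newtons":{"type":"number"}},"required":["rows"]}

```bash
ls; mkdir -p pics; python3 - <<'E'
from workcell import get_obs, camera, spotter
import cv2
print(get_obs())
for n in ("scene","side","wrist"):
    c=camera(n); cv2.imwrite(f"pics/{n}0.png",c["img"][:,:,::-1]); print(n,c["intrinsics"],c["k1"],c["xyz"],c["orientation"])
    for t in ("cradle","gate","gate_paddle","gate_hinge","lane","cup_near_foot","cup_near_rim","cup_far_foot","cup_far_rim","board_blue","heat_sink","solder_spool"):
        try:
            r=spotter.spot_in(c,t); print(t,[(x["point"],x["confidence"]) for x in r[:2]])
        except Exception as e: print(t,e)
print(get_obs()["time"])
E
```

```text
pics
{'time': 0.0, 'q': array([-4.16592627e-04,  5.01032206e+00,  1.00331744e+01,  9.50986287e+01,
        1.42144235e-03,  8.99995902e+01]), 'qd': array([ 0.06105904, -0.01803136, -0.02275746, -0.02259233, -0.00932211,
        0.02726159]), 'joint_efforts': array([ 7.68234549e-04, -5.20392072e+01,  4.64802504e+01,  1.63646933e-02,
        2.23589603e-05, -6.77332673e-05]), 'ee_pos': array([5.49783368e-01, 2.80019761e-06, 2.41579057e-01]), 'tcp_rot': array([-1.79998578e+02,  7.57763683e-02, -6.79916290e-06]), 'wrist_force': array([-0.67868172,  1.1447428 ,  0.13805519]), 'torque': array([ 0.01645079, -0.01518797,  0.05556651]), 'opening': 0.08550762764203047}
scene [[486.67881981   0.         254.87512868]
 [  0.         486.67881981 194.11554183]
 [  0.           0.           1.        ]] -0.06327870146960063 [1.03795967 0.34709667 0.76916803] [-146.11097606    0.38414802  129.41754563]
cradle [([0.6819, 0.0024, 0.0299], 0.85)]
gate [([0.6785, -0.015, 0.0486], 0.6)]
gate_paddle [([0.6756, -0.0121, 0.0504], 0.77)]
gate_hinge [([0.6748, 0.005, 0.0287], 0.59)]
lane [([0.678, -0.0006, 0
[... 1352 characters left out ...]
54939844 0.0763666  0.37403791] [ 1.62442339e+02  4.22561115e-02 -1.89606455e-02]
cradle [([0.6645, -0.0023, 0.027], 0.63)]
gate [([0.67, -0.0145, 0.048], 0.83)]
gate_paddle [([0.6777, -0.011, 0.0519], 0.8)]
gate_hinge [([0.6687, 0.0021, 0.0244], 0.69)]
lane [([0.6646, 0.0002, 0.0241], 0.75)]
cup_near_foot [([0.6198, -0.0195, 0.0511], 0.96)]
cup_near_rim [([0.6177, -0.0222, 0.0484], 0.84)]
cup_far_foot [([0.6996, 0.0269, 0.0403], 0.66), ([0.622, -0.0179, 0.0526], 0.39)]
cup_far_rim [([0.7031, 0.0247, 0.049], 0.58)]
board_blue [([0.6669, 0.0022, 0.0265], 0.74), ([0.7341, -0.1304, 0.0028], 0.58)]
heat_sink [([0.7967, -0.0531, 0.0226], 0.69)]
solder_spool [([0.7861, 0.0547, 0.0176], 0.87)]
1.95
```

View pics/scene0.png

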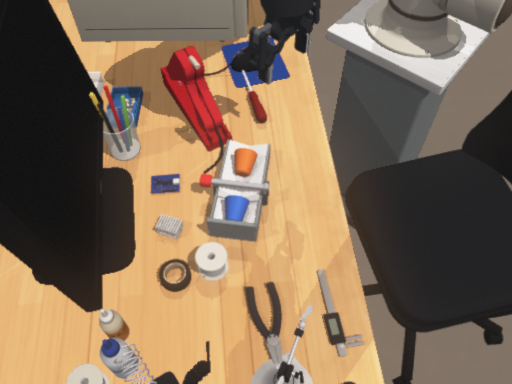

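View pics/side0.png

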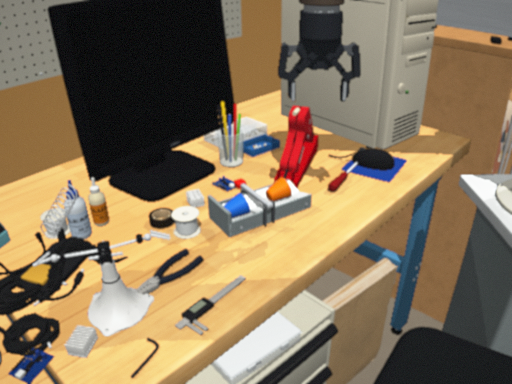

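View pics/wrist0.png

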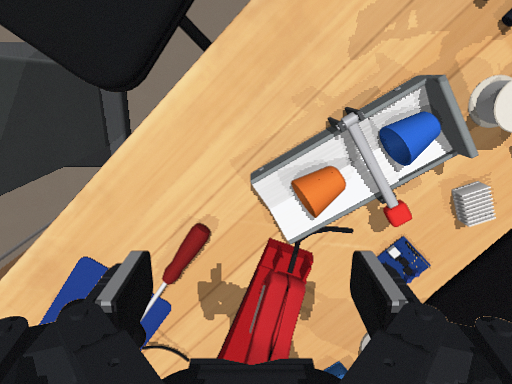

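```bash
python3 - <<'E'
import cv2
w=cv2.imread("pics/wrist0.png"); cv2.imwrite("pics/w0c.png",cv2.resize(w[60:260,240:512],None,fx=2.9,fy=2.9,interpolation=cv2.INTER_CUBIC))
s=cv2.imread("pics/scene0.png"); cv2.imwrite("pics/s0c.png",cv2.resize(s[120:300,130:310],None,fx=3.3,fy=3.3,interpolation=cv2.INTER_CUBIC))
s=cv2.imread("pics/side0.png"); cv2.imwrite("pics/d0c.png",cv2.resize(s[90:250,180:340],None,fx=3.7,fy=3.7,interpolation=cv2.INTER_CUBIC))
E
```

```text
(no output)
```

View pics/w0c.png

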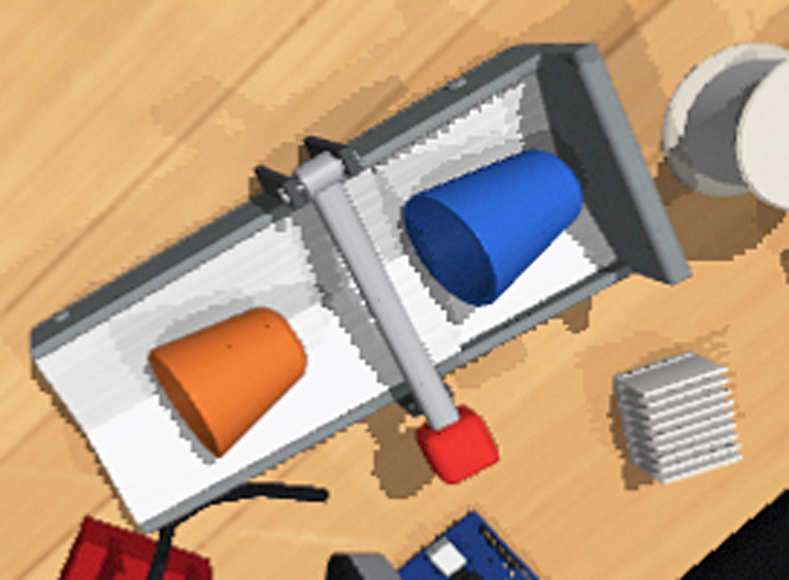

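View pics/s0c.png

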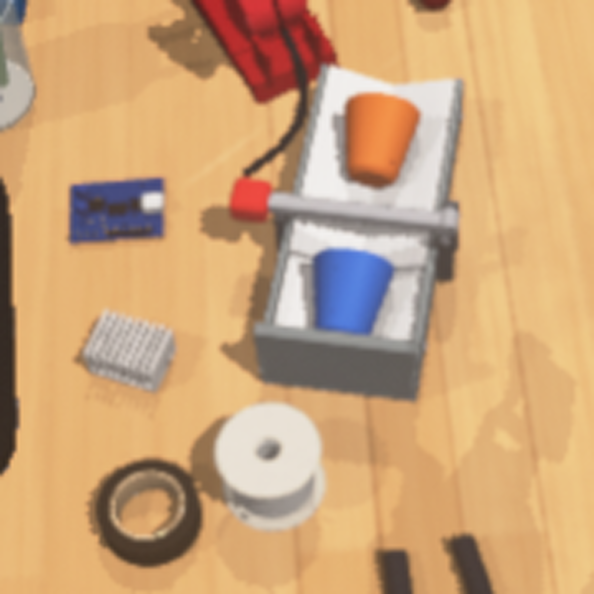

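View pics/d0c.png

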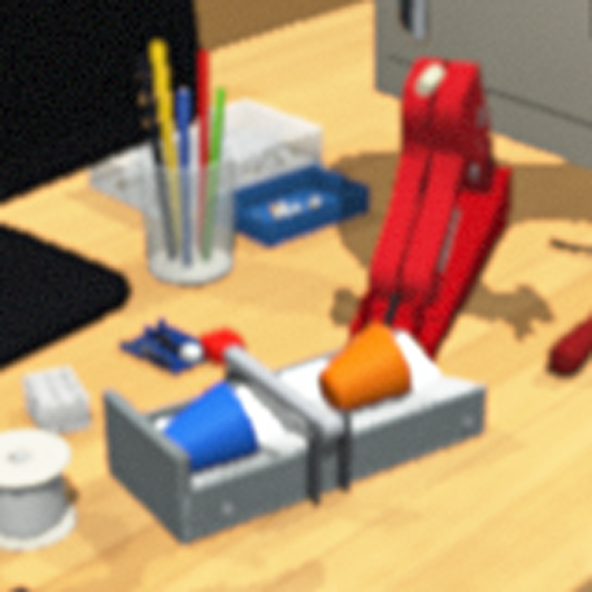

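```bash
cat > h.py <<'E'
import numpy as np, cv2
from scipy.spatial.transform import Rotation as R
from scipy.optimize import least_squares
CAM={'scene':(486.679,254.875,194.1155,-0.06327870,[1.03795967,0.34709667,0.76916803],[-146.11097606,0.38414802,129.41754563]),
'side':(442.539,255.468,188.111,-0.15126781,[0.68183284,0.78728991,0.49466544],[-118.74241917,0.87222279,178.50661706]),
'wrist':(341.4744,251.0428,188.6714,0.0109307,[0.54939844,0.0763666,0.37403791],[162.442339,0.0422561,-0.01896])}
def proj(cam,P):
    f,cx,cy,k,t,o=cam; M=R.from_euler('xyz',o,degrees=True).as_matrix()
    p=(np.atleast_2d(P)-t)@M; s=p[:,:2]/p[:,2:]; r2=(s**2).sum(1,keepdims=True)
    return s*(1+k*r2)*f+[cx,cy]
def unproj(cam,px,z):
    f,cx,cy,k,t,o=cam; M=R.from_euler('xyz',o,degrees=True).as_matrix()
    d=(np.array(px)-[cx,cy])/f; s=d.copy()
    for _ in range(10): s=d/(1+k*(s@s))
    v=M@np.r_[s,1]; return np.array(t)+v*(z-t[2])/v[2]
def camt(c): K=c["intrinsics"]; return (K[0,0],K[0,2],K[1,2],c["k1"],np.array(c["xyz"]),c["orientation"])
def W(pose,P):
    x,y,a=pose; c,s=np.cos(a),np.sin(a); P=np.atleast_2d(P)
    return np.c_[x+c*P[:,0]-s*P[:,1], y+s*P[:,0]+c*P[:,1], P[:,2]]
E
python3 - <<'E'
from h import *
pts=[('wrist',(.103,.043,.055),(445.2,75.5)),('wrist',(.103,-.043,.055),(477.9,153.1)),('wrist',(-.1,.0415,.033),(253.1,181.7)),('wrist',(-.1,-.0415,.033),(291,241.7)),
('scene',(.103,-.043,.055),(208.2,220.9)),('scene',(.103,.043,.055),(257.3,225.2)),('scene',(-.1,-.0415,.033),(228.5,140.6)),('scene',(-.1,.0415,.033),(270,144.8)),
('side',(.103,.043,.055),(230.8,214.9)),('side',(.103,-.043,.055),(209.2,197.3)),('side',(-.1,.043,.033),(310.8,194.9)),
('wrist',(.014,-.062,.046),(397.6,213.4)),('scene',(.014,-.062,.046),(206.4,180.3))]
def res(p,cams=None):
    o=[]
    for n,P,u in pts:
        if cams and n not in cams: continue
        o.append((proj(CAM[n],W(p,[P]))[0]-u))
    return np.array(o)
for cs in (None,['wrist'],['scene']):
    r=least_squares(lambda p:res(p,cs).ravel(),[.67,0,.5]); print(r.x,np.degrees(r.x[2])); print(res(r.x,cs).round(1).tolist())
p=least_squares(lambda p:res(p).ravel(),[.67,0,.5]).x
for z,n,u in ((.038,'wrist',(394.5,146.2)),(.043,'wrist',(304,200))):
    q=unproj(CAM[n],u,z); c,s=np.cos(p[2]),np.sin(p[2]); d=q-[p[0],p[1],0]; print('rim cradle',c*d[0]+s*d[1],-s*d[0]+c*d[1])
for nm,P in (('paddle',(.014,-.062,.046)),('hinge',(.014,.048,.046)),('lane',(-.1,0,.019)),('end',(.092,0,.03))): print(nm,W(p,[P]))
# monitor edges
for u in ((104,300),(134,180),(134,265),(62,0),(102,170)): print(u,unproj(CAM['scene'],u,0),unproj(CAM['scene'],u,.15))
E
```

```text
[ 0.65494929 -0.00748331  0.55240658] 31.65056560967038
[[0.0, -3.6], [2.0, 0.7], [-3.1, 0.6], [-1.4, 2.1], [-1.6, 0.1], [-0.8, 1.6], [-0.7, -1.5], [-0.4, -1.5], [-2.0, -1.1], [-1.7, -2.1], [1.5, -1.2], [-0.3, -1.1], [-0.4, 0.5]]
[ 0.65551514 -0.00798935  0.54808746] 31.403098360274722
[[0.9, -2.6], [2.4, 1.7], [-2.6, 0.7], [-1.3, 2.2], [-0.0, -0.5]]
[ 0.65413264 -0.00634248  0.55582809] 31.8466038367071
[[-0.6, 0.2], [0.2, 1.5], [-0.1, -1.5], [0.1, -1.6], [0.4, 0.6]]
rim cradle 0.04227350899899954 -0.0006280724941909142
rim cradle -0.06115664275419415 -0.0011882688452710677
paddle [[ 0.6994007  -0.05291537  0.046     ]]
hinge [[0.64167959 0.04072369 0.046     ]]
lane [[ 0.56982287 -0.05995705  0.019     ]]
end [[0.73326559 0.04079252 0.03      ]]
(104, 300) [ 0.96739382 -0.04536676  0.        ] [0.98115528 0.03116985 0.15      ]
(134, 180) [ 0.76556248 -0.1891581   0.        ] [ 0.81868427 -0.08457989  0.15      ]
(134, 265) [ 0.89053503 -0.05392387  0.        ] [0.91928518 0.02428152 0.15      ]
(62, 0) [ 0.48384486 -0.78639526  0.        ] [ 0.59190606 -0.56534631  0.15      ]
(102, 170) [ 0.78940461 -0.25728199  0.        ] [ 0.8378768  -0.13941854  0.15      ]
```

Request:
play_rows --rows '[[0.45, [3.7, 1.3, 1], [0, 0, -7.9]], [0.45, [3.9, 0.8, 1], [0, 0, -7.9]], [0.45, [4, 0.3, 1], [0, 0, -7.9]], [0.45, [3.7, -0.5, 1], [0, 0, -7.9]], [0.45, [0, 0, 0], [0, 0, 0]], [0.45, [0, 0, 0], [0, 0, 0]]]' --newtons 30

```text
time: 2.55
ee_pos: [0.7028, 0.0124, 0.2002]
tcp_rot: [180.0, -0.0, 32.8]
wrist_force: [-1.0, -0.7, 0.5]
opening: 0.0465
```

```bash
python3 - <<'E'
from workcell import *; from h import *
o=get_obs(); print(o['time'],o['ee_pos'],o['tcp_rot'],o['opening'],o['q'])
c=camera('wrist'); cv2.imwrite('pics/w1.png',c['img'][:,:,::-1]); print([(x['point'],x['confidence']) for x in spotter.spot_in(c,'gate_paddle')])
print(c['xyz'],c['orientation'])
E
```

```text
2.55 [0.70284663 0.0124034  0.20022994] [ 1.79962297e+02 -1.80249886e-02  3.27903721e+01] 0.04647601707066781 [ 1.01981051e+00  2.67978618e+01  3.20621353e+01  9.52290977e+01
 -2.25635749e-02  5.82294374e+01]
[([0.6768, -0.0087, 0.048], 0.75)]
[0.66033885 0.07651716 0.33191301] [1.62428284e+02 1.55157267e-02 3.27726942e+01]
```

View pics/w1.png

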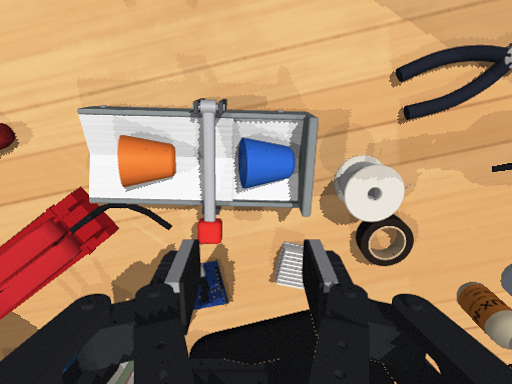

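```bash
python3 - <<'E'
import cv2
w=cv2.imread("pics/w1.png"); cv2.imwrite("pics/w1c.png",cv2.resize(w[90:260,70:330],None,fx=3,fy=3,interpolation=cv2.INTER_CUBIC))
E
```

```text
(no output)
```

View pics/w1c.png

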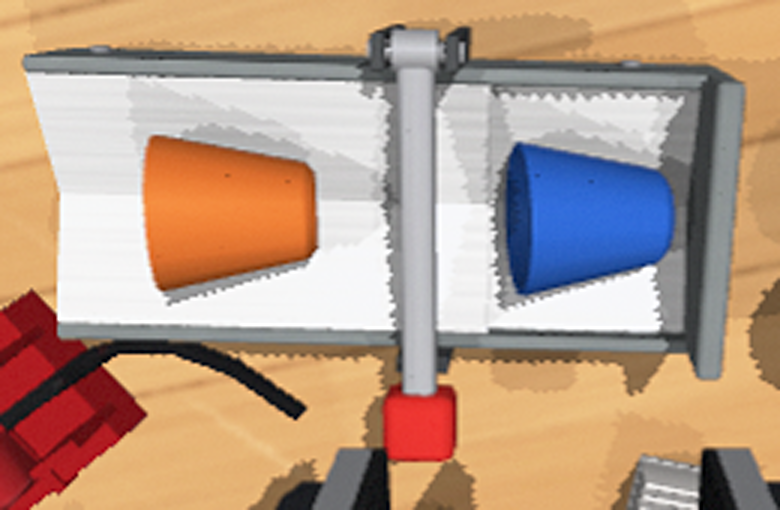

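```bash
cat > fit.py <<'E'
from h import *
CAM['w1']=(341.4744,251.0428,188.6714,0.0109307,[0.66033885,0.07651716,0.33191301],[162.428284,0.0155157,32.7726942])
pts=[('w1',(.103,.043,.055),(318,117.7)),('w1',(.103,-.043,.055),(309,216)),('w1',(-.1,.0415,.033),(78.3,112)),('w1',(-.1,-.0415,.033),(90,201)),('w1',(.014,-.062,.054),(210.3,229.3)),
('scene',(.103,-.043,.055),(208.2,220.9)),('scene',(.103,.043,.055),(257.3,225.2)),('scene',(-.1,-.0415,.033),(228.5,140.6)),('scene',(-.1,.0415,.033),(270,144.8)),
('side',(.103,.043,.055),(230.8,214.9)),('side',(.103,-.043,.055),(209.2,197.3)),('side',(-.1,.043,.033),(310.8,194.9)),
('scene',(.014,-.062,.046),(206.4,180.3))]
def res(p,cams=None):
    return np.array([proj(CAM[n],W(p,[P]))[0]-u for n,P,u in pts if not cams or n in cams])
for cs in (None,['w1'],['scene','side']):
    r=least_squares(lambda p:res(p,cs).ravel(),[.67,0,.5]); print(r.x.round(4),np.degrees(r.x[2]).round(2)); print(res(r.x,cs).round(1).tolist())
p=least_squares(lambda p:res(p).ravel(),[.67,0,.5]).x
E
python3 - <<'E'
from fit import *
for z,u in ((.054,(210.3,229.3)),): q=unproj(CAM['w1'],u,z); print('paddle top',q)
# cup silhouettes: orange rim left edge side points / foot ; print predictions
for nm,x0,zv in (('or',-.061,.019),('bl',.042,.014),('bl_home',.048,.014)):
    a=.21; c=np.array([x0,0,zv+.024]); ax=np.array([np.cos(a),0,-np.sin(a)]); up=np.array([np.sin(a),0,np.cos(a)])
    P=[c+[0,.023,0],c-[0,.023,0],c+up*.023,c+ax*.045+up*.014,c+ax*.045]
    print(nm,((proj(CAM['w1'],W(p,P))-[70,90])*3).round(0).tolist())
E
```

```text
[ 0.6549 -0.0071  0.5545] 31.77
[[0.9, -2.7], [2.2, -0.5], [-1.9, -2.1], [-1.3, 0.5], [-0.7, 3.9], [-1.3, 0.3], [-0.5, 1.6], [-0.6, -1.4], [-0.4, -1.5], [-1.8, -0.9], [-1.7, -2.0], [1.5, -1.2], [-0.2, 0.6]]
[ 0.6553 -0.0074  0.5517] 31.61
[[1.2, -1.8], [2.2, 0.2], [-1.6, -2.0], [-1.2, 0.6], [-0.7, 4.4]]
[ 0.654  -0.006   0.5626] 32.23
[[-0.1, 0.5], [0.9, 1.5], [-0.3, -1.3], [-0.0, -1.7], [-1.0, -0.5], [-1.3, -1.5], [1.9, -1.1], [0.6, 0.8]]
paddle top [ 0.697994   -0.04886449  0.054     ]
or [[151.0, 133.0], [166.0, 289.0], [146.0, 232.0], [319.0, 219.0], [319.0, 208.0]]
bl [[517.0, 137.0], [516.0, 290.0], [532.0, 234.0], [678.0, 221.0], [663.0, 210.0]]
bl_home [[538.0, 137.0], [536.0, 290.0], [554.0, 234.0], [699.0, 221.0], [683.0, 211.0]]
```

Request:
play_rows --rows '[[0.45, [-1.3, 1.7, 2], [0, 0, 1.1]], [0.45, [-1.3, 1.8, 2.5], [0, 0, 0]], [0.45, [-1.2, 1.7, 2.5], [0, 0, 0]], [0.45, [0, 0, 2], [0, 0, 0]], [0.45, [0, 0, 0], [0, 0, 0]]]' --newtons 30

```text
time: 3.15
ee_pos: [0.6952, -0.0556, 0.1161]
tcp_rot: [179.6, -0.5, 31.3]
wrist_force: [-0.5, -0.9, -1.2]
opening: 0.0468
```

```bash
python3 - <<'E'
from workcell import *; from h import *
o=get_obs(); print(o['time'],o['ee_pos'],o['tcp_rot'],o['opening'])
c=camera('wrist'); cv2.imwrite('pics/w2.png',c['img'][:,:,::-1])
print(c['xyz'],c['orientation'])
E
```

```text
3.15 [ 0.69522718 -0.05564462  0.1161152 ] [179.62481677  -0.52388581  31.28705649] 0.04677401620847521
[0.6530516  0.00960368 0.24733718] [162.09022762  -0.49233364  31.26674724]
```

View pics/w2.png

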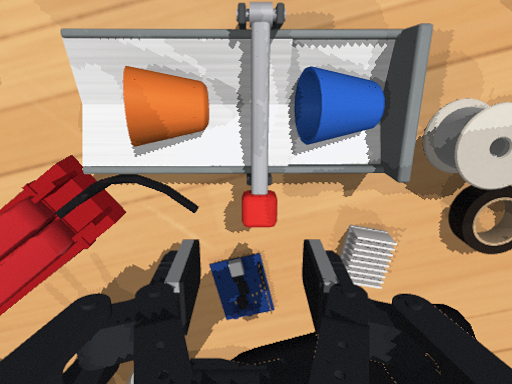

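```bash
python3 - <<'E'
from h import *
cam=(341.4744,251.0428,188.6714,0.0109307,[0.6530516,0.00960368,0.24733718],[162.09022762,-0.49233364,31.26674724])
for u in ((260,206),(260,203)):print(unproj(cam,u,.054))
for nm,P in (('p',W([.6549,-.0071,.5545],[(.014,-.062,.054)])),): print(P,proj(cam,P))
q=unproj(cam,(260,205),.054)-[0.69522718,-0.05564462,0]; a=np.radians(31.3); print(q[0]*np.cos(a)+q[1]*np.sin(a), q[0]*np.sin(a)-q[1]*np.cos(a))
E
```

```text
[ 0.69726268 -0.0495622   0.054     ]
[ 0.69624566 -0.04791726  0.054     ]
[[ 0.69944643 -0.0524389   0.054     ]] [[260.56640112 211.52552107]]
0.004894369803099875 -0.004785560157101557
```

Request:
play_rows --rows '[[0.45, [0.4, -0.4, 2.5], [0, 0, 0]], [0.45, [0, 0, 2.3], [0, 0, 0]], [0.45, [0, 0, 2.1], [0, 0, 0]], [0.45, [0, 0, 0], [0, 0, 0]], [0.8, [0, 0, 0], [0, 0, 0]], [0.8, [0, 0, 0], [0, 0, 0]], [0.8, [0, 0, 0], [0, 0, 0]], [0.8, [0, 0, 0], [0, 0, 0]]]' --newtons 30

```text
time: 4.0
ee_pos: [0.6987, -0.0509, 0.0657]
tcp_rot: [179.0, -1.1, 31.1]
wrist_force: [-2.3, 1.6, -1.5]
opening: 0.0204
```

```bash
python3 - <<'E'
from workcell import *; from h import *
o=get_obs(); print(o['time'],o['ee_pos'],o['tcp_rot'],o['opening'],o['wrist_force'])
c=camera('wrist'); cv2.imwrite('pics/w3.png',c['img'][:,:,::-1])
E
```

```text
4.0 [ 0.69872027 -0.05091513  0.06574086] [178.97874051  -1.09113188  31.14212961] 0.020390956044805012 [-2.27425394  1.58116116 -1.46273021]
```

View pics/w3.png

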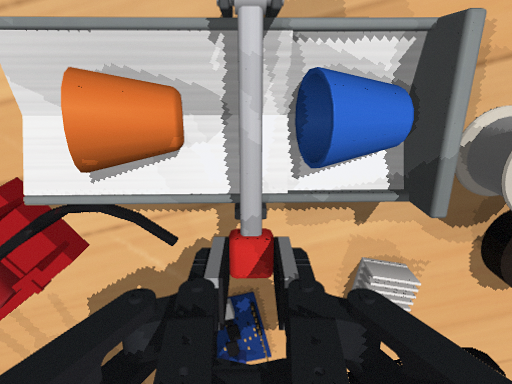

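Request:
play_rows --rows '[[0.45, [0, 0, 0], [1, -1.1, 0]], [0.45, [0, 0, 0], [0, 0, 0]], [0.45, [0, 0, 1], [0, 0, -0.5]], [0.45, [0, 0, 0.8], [0, 0, 0]], [0.45, [0, 0, 0], [0, 0, 0]]]' --newtons 30

```text
time: 4.55
ee_pos: [0.7015, -0.0507, 0.05]
tcp_rot: [179.7, -0.4, 31.7]
wrist_force: [-0.6, 0.1, 0.6]
opening: 0.0467
```

Request:
play_rows --rows '[[0.45, [-0.35, -0.1, 0.2], [0.3, -0.4, 0]], [0.8, [0, 0, 0], [0, 0, 0]], [0.8, [0, 0, 0], [0, 0, 0]], [0.8, [0, 0, 0], [0, 0, 0]], [0.8, [0, 0, 0], [0, 0, 0]]]' --newtons 30

```text
time: 5.05
ee_pos: [0.6988, -0.0509, 0.0482]
tcp_rot: [180.0, -0.1, 31.7]
wrist_force: [0.6, 0.5, -0.3]
opening: 0.0214
```

```bash
python3 - <<'E'
from workcell import *; from h import *
o=get_obs(); print(o['time'],o['ee_pos'],o['tcp_rot'],o['opening'],o['wrist_force'])
c=camera('wrist'); cv2.imwrite('pics/w4.png',c['img'][:,:,::-1])
E
```

```text
5.05 [ 0.69882441 -0.05090747  0.04817467] [ 1.79995400e+02 -1.31179026e-01  3.17468820e+01] 0.02142752447344715 [ 0.63538169  0.46519854 -0.26351185]
```

View pics/w4.png

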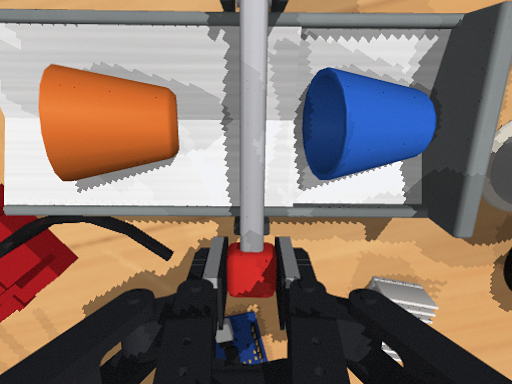

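Request:
play_rows --rows '[[0.8, [0, -0.2, -1.9], [0, 0, 0]], [0.8, [0, -0.5, -1.9], [0, 0, 0]], [0.8, [0, -0.8, -1.7], [0, 0, 0]], [0.8, [0, -1.1, -1.6], [0, 0, 0]], [0.8, [0, 0, 0], [0, 0, 0]]]' --newtons 30

```text
time: 5.6
ee_pos: [0.6836, -0.0257, 0.1194]
tcp_rot: [-179.7, -0.1, 31.8]
wrist_force: [-0.3, 0.3, -3.1]
opening: 0.0211
```

Request:
play_rows --rows '[[0.8, [0, -1.3, -1.3], [0, 0, 0]], [0.8, [0, -1.5, -1.1], [0, 0, 0]], [0.8, [0, -1.7, -0.8], [0, 0, 0]], [0.8, [0, -1.9, -0.5], [0, 0, 0]], [0.8, [0, 0, 0], [0, 0, 0]]]' --newtons 30

```text
time: 6.1
ee_pos: [0.6476, 0.0332, 0.1572]
tcp_rot: [-179.7, -0.0, 31.8]
wrist_force: [2.7, 0.1, -6.0]
opening: 0.0209
```

```bash
python3 - <<'E'
from workcell import *; from h import *
o=get_obs(); print(o['time'],o['ee_pos'],o['tcp_rot'],o['opening'],o['wrist_force'])
d=W([-0,0,-.5545],[o['ee_pos']-np.array([.6549,-.0071,0])]);print(d)
c=camera('side'); cv2.imwrite('pics/s5.png',cv2.resize(c['img'][60:260,150:350,::-1],None,fx=3,fy=3))
E
```

```text
6.1 [0.64758935 0.0332332  0.1572411 ] [-1.79731492e+02 -4.45052496e-02  3.18004777e+01] 0.020906636685681667 [ 2.65958686  0.11903983 -5.97251305]
[[0.01502092 0.03813902 0.1572411 ]]
```

View pics/s5.png

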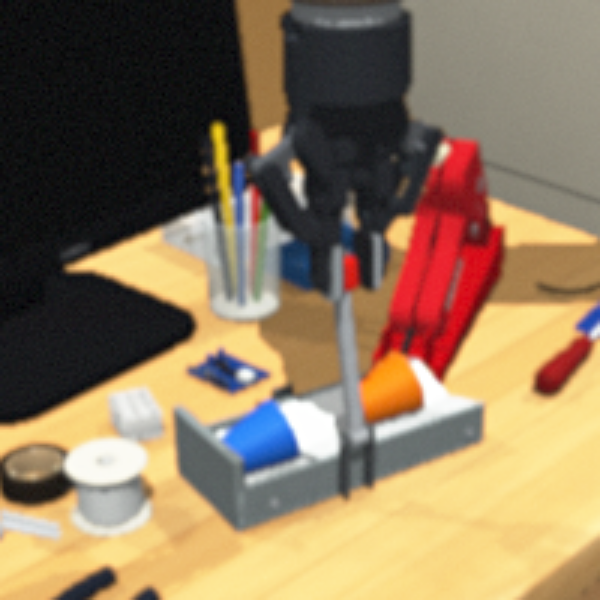

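Request:
play_rows --rows '[[0.8, [0, -1.7, 0.1], [0, 0, 0]], [0.8, [0, -1.6, 0.2], [0, 0, 0]], [0.8, [0, -0.9, 0.3], [0, 0, 0]], [0.8, [0, 0, 0], [0, 0, 0]], [0.2, [0, 0, 0], [0, 0, 0]], [0.2, [0, 0, 0], [0, 0, 0]], [0.2, [0, 0, 0], [0, 0, 0]], [0.2, [0, 0, -3], [0, 0, 0]], [0.2, [0, 0, -4], [0, 0, 0]], [0.2, [0, 0, -3], [0, 0, 0]]]' --newtons 30

```text
time: 7.15
ee_pos: [0.6225, 0.0672, 0.2503]
tcp_rot: [-179.7, 0.4, 31.6]
wrist_force: [0.2, 0.5, 0.7]
opening: 0.0681
```

```bash
python3 - <<'E'
from workcell import *; from h import *
o=get_obs(); print(o['time'],o['ee_pos'],o['tcp_rot'],o['opening'],o['wrist_force'])
d=W([-0,0,-.5545],[o['ee_pos']-np.array([.6549,-.0071,0])]);print(d)
c=camera('side'); cv2.imwrite('pics/s6.png',cv2.resize(c['img'][60:260,150:350,::-1],None,fx=3,fy=3))
E
```

```text
7.15 [0.62250141 0.06720089 0.25034304] [-179.70724378    0.43479244   31.6203706 ] 0.06809830733922988 [0.16392795 0.51521782 0.6511317 ]
[[0.01157667 0.08022637 0.25034304]]
```

View pics/s6.png

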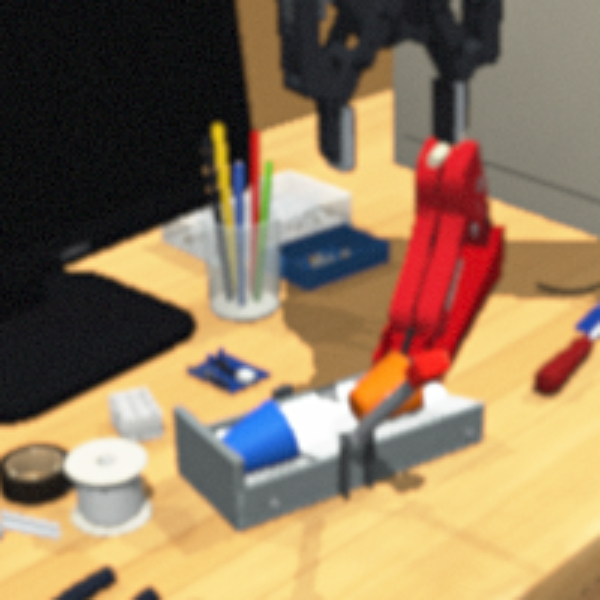

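Request:
play_rows --rows '[[0.63, [-3.4, 2.7, 1], [0, 0, 0]], [0.63, [-3.4, 2.7, 1], [0, 0, 0]], [0.63, [-3.1, 2.6, 1], [0, 0, 0]], [0.63, [0, 0, 0], [0, 0, 8.4]], [0.63, [0, 0, 0], [0, 0, 8.4]], [0.63, [0, 0, 0], [0, 0, 8.4]], [0.63, [0, 0, 0], [0, 0, 8.4]], [0.63, [0, 0, 0], [0, 0, 8.4]], [0.63, [0, 0, 0], [0, 0, 8.4]], [0.63, [0, 0, 0], [0, 0, 8.4]], [0.63, [0, 0, 0], [0, 0, 8.4]], [0.63, [0, 0, 0], [0, 0, 8.4]]]' --newtons 60

```text
time: 8.4
ee_pos: [0.5793, -0.0613, 0.2231]
tcp_rot: [179.9, 0.3, -45.5]
wrist_force: [0.2, 1.1, -0.3]
opening: 0.0318
```

Request:
play_rows --rows '[[0.63, [0, 0, 0], [0, 0, 6.4]], [0.63, [0, 0, 0], [0, 0, 6.4]], [0.63, [0, 0, 0], [0, 0, 0]]]'

```text
time: 8.7
ee_pos: [0.579, -0.0622, 0.2222]
tcp_rot: [179.8, 0.4, -59.2]
wrist_force: [-0.1, -0.3, 0.1]
opening: 0.0318
```

```bash
python3 - <<'E'
from workcell import *; from h import *
o=get_obs(); print(o['time'],o['ee_pos'],o['tcp_rot'],o['opening'],o['q'])
d=W([-0,0,-.5545],[o['ee_pos']-np.array([.6549,-.0071,0])]);print(d)
c=camera('wrist'); cv2.imwrite('pics/w7.png',c['img'][:,:,::-1]); print(c['xyz'],c['orientation'])
cam=camt(c); p=[.6549,-.0071,.5545]
a=.21
for x0,zv in ((-.061,.019),(.042,.014)):
    C=np.array([x0,0,zv+.024]); ax=np.array([np.cos(a),0,-np.sin(a)]); up=np.array([np.sin(a),0,np.cos(a)])
    print(proj(cam,W(p,[C+[0,.023,0],C-[0,.023,0],C+up*.023,C+ax*.045+up*.014])).round())
E
```

```text
8.7 [ 0.57899106 -0.06218378  0.22218579] [179.78825843   0.38819821 -59.16017279] 0.031830475973230014 [ -6.21581523   9.51314166  12.84058065  93.73034556   0.18220454
 142.9429996 ]
[[-0.09353765 -0.00686279  0.22218579]]
[ 0.64555619 -0.02394893  0.35364414] [162.18865148   0.41684212 -59.17572806]
[[219. 131.]
 [269. 130.]
 [243. 128.]
 [243.  76.]]
[[213.   4.]
 [269.   3.]
 [240.  -9.]
 [239. -66.]]
```

View pics/w7.png

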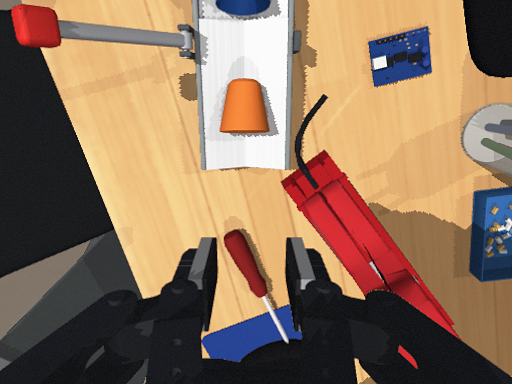

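Request:
play_rows --rows '[[0.63, [-0.7, -0.2, 4], [0, 0, -1]], [0.63, [0, 0, 4], [0, 0, 0]], [0.63, [0, 0, 4], [0, 0, 0]], [0.63, [0, 0, 2.5], [0, 0, 0]], [0.63, [0, 0, 0], [0, 0, 0]]]'

```text
time: 9.25
ee_pos: [0.5766, -0.0551, 0.0733]
tcp_rot: [179.9, 0.3, -56.9]
wrist_force: [-0.1, 0.4, -0.2]
opening: 0.0313
```

```bash
cat > st.py <<'E'
from workcell import *; from h import *
o=get_obs(); print(round(o['time'],2),o['ee_pos'].round(4),o['tcp_rot'].round(2),o['opening'].round(4),o['wrist_force'].round(1))
d=W([-0,0,-.5545],[o['ee_pos']-np.array([.6549,-.0071,0])]);print('cradle',d.round(4))
E
python3 - <<'E'
from st import *
c=camera('wrist'); cv2.imwrite('pics/w8.png',c['img'][:,:,::-1])
E
```

```text
Traceback (most recent call last):
  File "st.py", line 2, in <module>
    o=get_obs(); print(round(o['time'],2),o['ee_pos'].round(4),o['tcp_rot'].round(2),o['opening'].round(4),o['wrist_force'].round(1))
                                                                                     ^^^^^^^^^^^^^^^^^^
AttributeError: 'float' object has no attribute 'round'
```

```bash
sed -i "s/o\['opening'\].round(4)/o['opening']/" st.py
python3 - <<'E'
from st import *
c=camera('wrist'); cv2.imwrite('pics/w8.png',c['img'][:,:,::-1])
E
```

```text
9.25 [ 0.5766 -0.0551  0.0733] [179.94   0.3  -56.91] 0.03131921982997922 [-0.1  0.4 -0.2]
cradle [[-0.0918  0.0004  0.0733]]
```

View pics/w8.png

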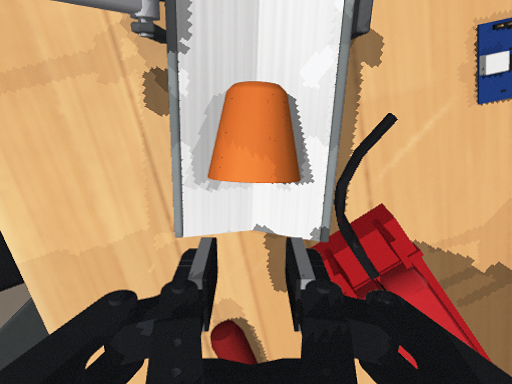

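Request:
play_rows --rows '[[0.63, [0, 0, 1.5], [0, 0, 1.3]], [0.63, [0, 0, 0.9], [0, 0, 0]], [0.63, [0, 0, 0], [0, 0, 0]], [0.63, [0, -1, 0], [0, 0, 0]], [0.63, [0, -1, 0], [0, 0, 0]], [0.63, [0, -0.8, 0], [0, 0, 0]], [0.63, [0, -0.8, 0], [0, 0, 0]]]'

```text
time: 10.0
ee_pos: [0.6137, -0.0355, 0.0566]
tcp_rot: [-179.6, -0.1, -58.2]
wrist_force: [-1.0, -1.4, 0.3]
opening: 0.0312
```

```bash
python3 - <<'E'
from st import *
c=camera('wrist'); cv2.imwrite('pics/w9.png',c['img'][:,:,::-1])
E
```

```text
10.0 [ 0.6137 -0.0355  0.0566] [-1.7955e+02 -9.0000e-02 -5.8210e+01] 0.031153684078660614 [-1.  -1.4  0.3]
cradle [[-0.05   -0.0024  0.0566]]
```

View pics/w9.png

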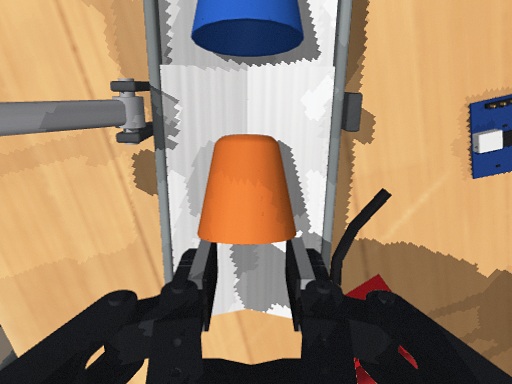

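Request:
play_rows --rows '[[0.63, [0, 0.5, 0], [-0.4, 0, 0]], [0.63, [-0.25, 0, 0.6], [0, 0, 0]], [0.63, [0, 0, 0.5], [0, 0, 0]], [0.63, [0, 0, 0], [0, 0, 0]], [0.63, [0, -0.8, 0], [0, 0, 0]], [0.63, [0, -0.8, 0], [0, 0, 0]], [0.63, [0, -0.8, 0], [0, 0, 0]], [0.63, [0, 0, 0], [0, 0, 0]]]'

```text
time: 10.85
ee_pos: [0.6306, -0.0214, 0.0442]
tcp_rot: [-180.0, -0.1, -58.2]
wrist_force: [-0.0, 0.1, -0.5]
opening: 0.0316
```

```bash
python3 - <<'E'
from st import *
c=camera('wrist'); cv2.imwrite('pics/w10.png',c['img'][:,:,::-1])
E
```

```text
10.85 [ 0.6306 -0.0214  0.0442] [-1.7997e+02 -7.0000e-02 -5.8170e+01] 0.03164029660544868 [-0.   0.1 -0.5]
cradle [[-0.0282  0.0006  0.0442]]
```

View pics/w10.png

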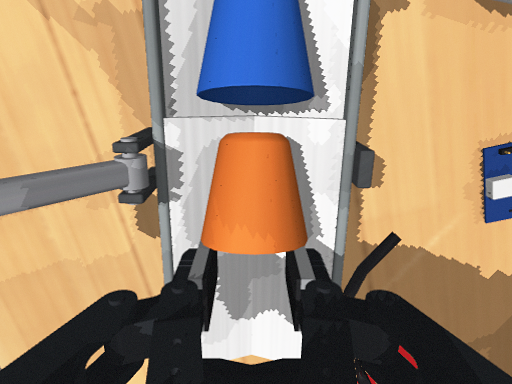

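Request:
play_rows --rows '[[0.63, [0, -0.7, 0], [0, 0, 0]], [0.63, [0, -0.7, 0], [0, 0, 0]], [0.63, [0, -0.7, 0], [0, 0, 0]], [0.63, [0, -0.5, 0], [0, 0, 0]], [0.63, [0, 0, 0], [0, 0, 0]]]'

```text
time: 11.4
ee_pos: [0.6545, -0.0067, 0.0443]
tcp_rot: [-180.0, -0.1, -58.2]
wrist_force: [-1.1, 0.7, -0.7]
opening: 0.0319
```

```bash
python3 - <<'E'
from st import *
c=camera('wrist'); cv2.imwrite('pics/w11.png',c['img'][:,:,::-1])
c=camera('side'); cv2.imwrite('pics/s11.png',cv2.resize(c['img'][120:260,170:350,::-1],None,fx=4,fy=4))
E
```

```text
11.4 [ 0.6545 -0.0067  0.0443] [-1.7998e+02 -8.0000e-02 -5.8170e+01] 0.0318554424430806 [-1.1  0.7 -0.7]
cradle [[-0.0001  0.0006  0.0443]]
```

View pics/w11.png

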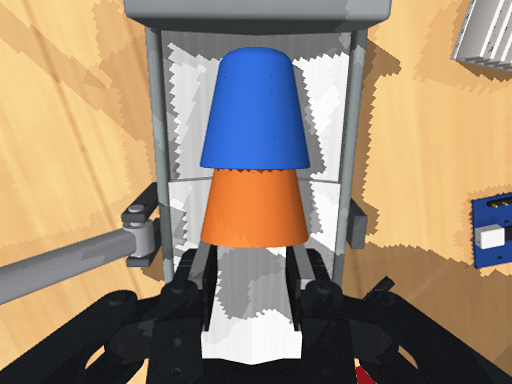

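View pics/s11.png

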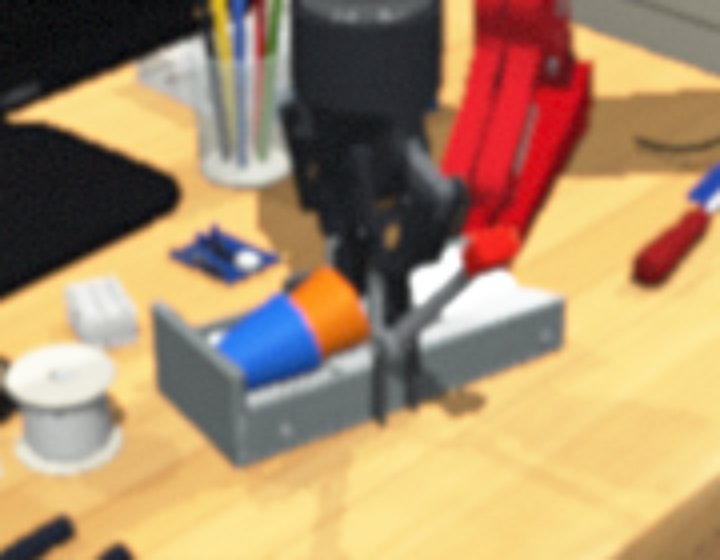

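Request:
play_rows --rows '[[0.63, [0, -0.4, 0], [0, 0, 0]], [0.63, [0, -0.4, 0], [0, 0, 0]], [0.63, [0, -0.3, 0], [0, 0, 0]], [0.63, [0, -0.2, 0], [0, 0, 0]], [0.63, [0, 0, 0], [0, 0, 0]]]'

```text
time: 12.0
ee_pos: [0.6653, 0.0, 0.0441]
tcp_rot: [180.0, -0.1, -58.2]
wrist_force: [-0.5, -0.2, -0.4]
opening: 0.0319
```

```bash
python3 - <<'E'
from st import *
c=camera('wrist'); cv2.imwrite('pics/w12.png',c['img'][:,:,::-1])
E
```

```text
12.0 [0.6653 0.     0.0441] [ 1.7995e+02 -6.0000e-02 -5.8220e+01] 0.0318716635459793 [-0.5 -0.2 -0.4]
cradle [[0.0126 0.0005 0.0441]]
```

View pics/w12.png

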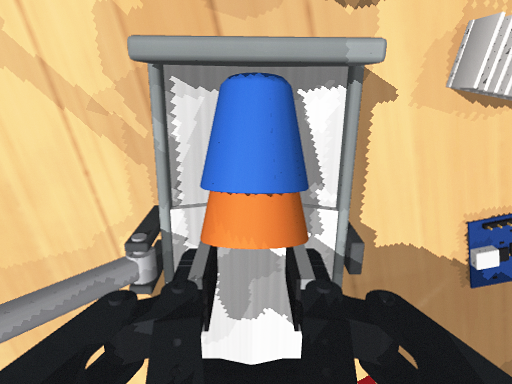

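Request:
play_rows --rows '[[0.63, [0, -0.3, 0], [0, 0, 0]], [0.63, [0, -0.2, 0], [0, 0, 0]], [0.63, [0, -0.2, 0], [0, 0, 0]]]'

```text
time: 12.35
ee_pos: [0.6689, 0.0024, 0.0432]
tcp_rot: [179.6, -0.0, -58.3]
wrist_force: [-10.4, -7.0, 1.1]
opening: 0.0315
```

```bash
python3 - <<'E'
from st import *
c=camera('wrist'); cv2.imwrite('pics/w13.png',c['img'][:,:,::-1])
E
```

```text
12.35 [0.6689 0.0024 0.0432] [ 1.7959e+02 -2.0000e-02 -5.8280e+01] 0.031456421515873155 [-10.4  -7.    1.1]
cradle [[0.0169 0.0007 0.0432]]
```

View pics/w13.png

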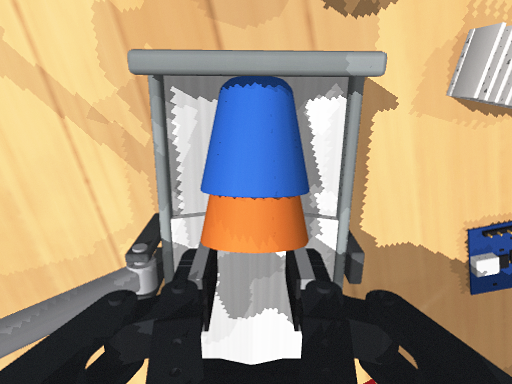

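Request:
play_rows --rows '[[0.63, [0, -0.1, 0], [0, 0, 0]], [0.63, [0, -0.1, 0], [0, 0, 0]]]'

```text
time: 12.6
ee_pos: [0.6688, 0.0022, 0.0424]
tcp_rot: [179.3, 0.0, -58.4]
wrist_force: [-5.5, -3.6, 3.4]
opening: 0.0318
```

Request:
play_rows --rows '[[0.63, [0, 1, 0], [0.7, 0, 0]], [0.63, [0, 2, 0], [0, 0, 0]], [0.63, [0, 2, -1], [0, 0, 0]], [0.63, [0, 1, -4], [0, 0, 0]], [0.63, [0, 0, -5], [0, 0, 0]], [0.63, [0, 0, -5], [0, 0, 0]], [0.63, [0, 0, 0], [0, 0, 0]]]'

```text
time: 13.3
ee_pos: [0.6152, -0.0298, 0.196]
tcp_rot: [179.9, 0.1, -58.3]
wrist_force: [0.5, -0.0, -0.5]
opening: 0.0318
```

```bash
python3 - <<'E'
from st import *
c=camera('wrist'); cv2.imwrite('pics/w14.png',c['img'][:,:,::-1]); 
cam=camt(c); p=[.6549,-.0071,.5545]; a=.21
for x0,zv in ((.027,.019),(.048,.014)):
    C=np.array([x0,0,zv+.024]); ax=np.array([np.cos(a),0,-np.sin(a)]); up=np.array([np.sin(a),0,np.cos(a)])
    print(proj(cam,W(p,[C+[0,.023,0],C-[0,.023,0],C+up*.023,C+ax*.045+up*.014])).round().tolist())
print('stop top inner',proj(cam,W(p,[(.095,.043,.055),(.095,-.043,.055),(.103,.043,.055),(.103,-.043,.055)])).round().tolist())
print('gate',proj(cam,W(p,[(.014,.048,.046),(.014,.121,.128),(.014,-.062,.046)])).round().tolist())
E
```

```text
13.3 [ 0.6152 -0.0298  0.196 ] [ 1.7994e+02  1.4000e-01 -5.8340e+01] 0.031802985253200446 [ 0.5 -0.  -0.5]
cradle [[-0.0457  0.0016  0.196 ]]
[[224.0, 85.0], [282.0, 85.0], [253.0, 78.0], [253.0, 18.0]]
[[224.0, 57.0], [282.0, 57.0], [253.0, 48.0], [253.0, -12.0]]
stop top inner [[192.0, -17.0], [314.0, -17.0], [191.0, -30.0], [315.0, -30.0]]
gate [[193.0, 102.0], [41.0, 111.0], [331.0, 102.0]]
```

View pics/w14.png

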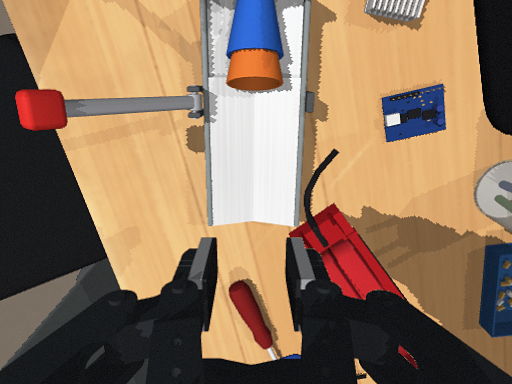

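Request:
play_rows --rows '[[0.45, [-4, -2, -1], [0, 0, 0]], [0.45, [-4, -2, -1], [0, 0, 0]], [0.45, [-3.9, -2, 0], [0, 0, 0]], [0.45, [0, 0, 0], [0, 0, -8.4]], [0.45, [0, 0, 0], [0, 0, -8.4]], [0.45, [0, 0, 0], [0, 0, -8.4]], [0.45, [0, 0, 0], [0, 0, -8.4]], [0.45, [0, 0, 0], [0, 0, -8.4]], [0.45, [0, 0, 0], [0, 0, -8.4]], [0.45, [0, 0, 0], [0, 0, -8.4]], [0.45, [0, 0, 0], [0, 0, -8.4]], [0.45, [0, 0, 0], [0, 0, -8.4]]]' --newtons 30

```text
time: 14.55
ee_pos: [0.6022, 0.1103, 0.201]
tcp_rot: [-179.6, 0.9, 18.6]
wrist_force: [-0.0, -0.6, -0.2]
opening: 0.0469
```

Request:
play_rows --rows '[[0.45, [0, 0, 0], [0, 0, -6.5]], [0.45, [0, 0, 0], [0, 0, -6.5]], [0.45, [0, 0, 0], [0, 0, 0]]]'

```text
time: 14.85
ee_pos: [0.6018, 0.1107, 0.1973]
tcp_rot: [-179.3, 1.0, 32.4]
wrist_force: [0.5, 0.4, 0.1]
opening: 0.0472
```

```bash
python3 - <<'E'
from st import *
c=camera('wrist'); cv2.imwrite('pics/w15.png',c['img'][:,:,::-1]); 
cam=camt(c); p=[.6549,-.0071,.5545]
print('gate',proj(cam,W(p,[(.014,.048,.046),(.014,.121,.128)])).round().tolist())
E
```

```text
14.85 [0.6018 0.1107 0.1973] [-179.26    1.     32.4 ] 0.04724536516724256 [0.5 0.4 0.1]
cradle [[0.0169 0.1281 0.1973]]
gate [[251.0, 260.0], [250.0, 221.0]]
```

View pics/w15.png

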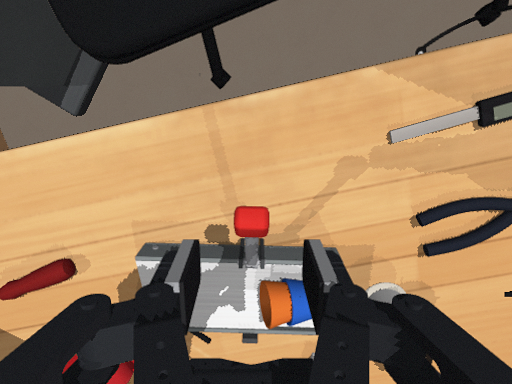

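Request:
play_rows --rows '[[0.45, [-0.3, 0.7, 1], [-0.7, 1, 0.6]], [0.45, [0, 0, 2], [0, 0, 0]], [0.45, [0, 0, 2], [0, 0, 0]], [0.45, [0, 0, 1.5], [0, 0, 0]], [0.45, [0, 0, 0], [0, 0, 0]]]'

```text
time: 15.4
ee_pos: [0.6026, 0.1032, 0.128]
tcp_rot: [-180.0, 0.0, 30.5]
wrist_force: [-1.1, 0.0, 0.0]
opening: 0.047
```

```bash
python3 - <<'E'
from st import *
c=camera('wrist'); cv2.imwrite('pics/w16.png',c['img'][:,:,::-1]); 
E
```

```text
15.4 [0.6026 0.1032 0.128 ] [-1.7996e+02  3.0000e-02  3.0500e+01] 0.04701398533721847 [-1.1  0.   0. ]
cradle [[0.0136 0.1214 0.128 ]]
```

View pics/w16.png

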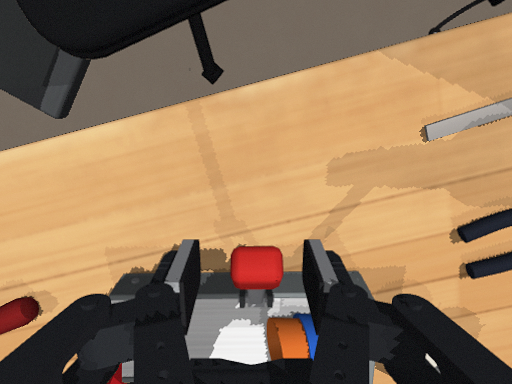

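Request:
play_rows --rows '[[0.45, [0.2, 0, 0], [0, 0, -1.3]], [0.8, [0, 0, 0], [0, 0, 0]], [0.8, [0, 0, 0], [0, 0, 0]], [0.8, [0, 0, 0], [0, 0, 0]], [0.8, [0, 0, 0], [0, 0, 0]]]' --newtons 30

```text
time: 15.95
ee_pos: [0.605, 0.1038, 0.1321]
tcp_rot: [179.9, -0.0, 31.7]
wrist_force: [0.5, -0.4, -3.7]
opening: 0.0219
```

Request:
play_rows --rows '[[0.8, [0, 1.7, -1.3], [0, 0, 0]], [0.8, [0, 1.7, -0.8], [0, 0, 0]], [0.8, [0, 1.8, -0.5], [0, 0, 0]], [0.8, [0, 1.9, -0.2], [0, 0, 0]], [0.8, [0, 0, 0], [0, 0, 0]]]'

```text
time: 16.45
ee_pos: [0.6415, 0.0436, 0.1599]
tcp_rot: [-179.7, 0.1, 31.8]
wrist_force: [-0.3, -0.9, -3.2]
opening: 0.021
```

```bash
python3 st.py
```

```text
16.45 [0.6415 0.0436 0.1599] [-1.7974e+02  1.0000e-01  3.1770e+01] 0.020992419445566877 [-0.3 -0.9 -3.2]
cradle [[0.0153 0.0502 0.1599]]
```

Request:
play_rows --rows '[[0.8, [0, 1.9, 0.2], [0, 0, 0]], [0.8, [0, 1.8, 0.5], [0, 0, 0]], [0.8, [0, 1.7, 0.8], [0, 0, 0]], [0.8, [0, 1.6, 1.1], [0, 0, 0]], [0.8, [0, 0, 0], [0, 0, 0]]]'

```text
time: 16.95
ee_pos: [0.6778, -0.0161, 0.1391]
tcp_rot: [-179.9, -0.1, 31.8]
wrist_force: [-1.8, 3.5, -3.9]
opening: 0.0212
```

```bash
python3 - <<'E'
from st import *
c=camera('side'); cv2.imwrite('pics/s17.png',cv2.resize(c['img'][80:260,150:350,::-1],None,fx=3.3,fy=3.3))
E
```

```text
16.95 [ 0.6778 -0.0161  0.1391] [-1.7992e+02 -6.0000e-02  3.1780e+01] 0.02123962549128783 [-1.8  3.5 -3.9]
cradle [[ 0.0148 -0.0197  0.1391]]
```

View pics/s17.png

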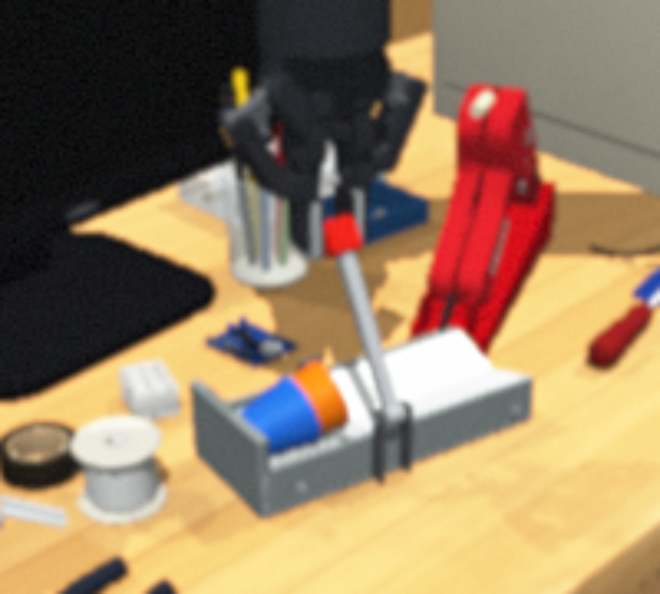

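Request:
play_rows --rows '[[0.8, [0, 1.4, 1.4], [0, 0, 0]], [0.8, [0, 1.1, 1.7], [0, 0, 0]], [0.8, [0, 0.8, 1.7], [0, 0, 0]], [0.8, [0, 0.5, 1.8], [0, 0, 0]], [0.8, [0, 0, 0], [0, 0, 0]]]'

```text
time: 17.5
ee_pos: [0.7, -0.0526, 0.0822]
tcp_rot: [179.0, -0.3, 31.7]
wrist_force: [-3.4, 3.4, -0.9]
opening: 0.0211
```

```bash
python3 st.py
```

```text
17.5 [ 0.7    -0.0526  0.0822] [179.01  -0.3   31.66] 0.02106244035529026 [-3.4  3.4 -0.9]
cradle [[ 0.0144 -0.0625  0.0822]]
```

Request:
play_rows --rows '[[0.8, [0, -0.1, 1.2], [1, -0.3, 0]], [0.8, [0, 0, 1.2], [0, 0, 0]], [0.8, [0, 0, 0.8], [0, 0, 0]], [0.8, [0, 0, 0], [0, 0, 0]]]'

```text
time: 17.9
ee_pos: [0.7028, -0.0571, 0.0569]
tcp_rot: [179.0, -0.2, 31.4]
wrist_force: [-2.3, -2.2, 2.1]
opening: 0.0212
```

```bash
python3 - <<'E'
from st import *
c=camera('wrist'); cv2.imwrite('pics/w18.png',c['img'][:,:,::-1]); 
E
```

```text
17.9 [ 0.7028 -0.0571  0.0569] [179.04  -0.19  31.43] 0.021218649711756844 [-2.3 -2.2  2.1]
cradle [[ 0.0144 -0.0677  0.0569]]
```

View pics/w18.png

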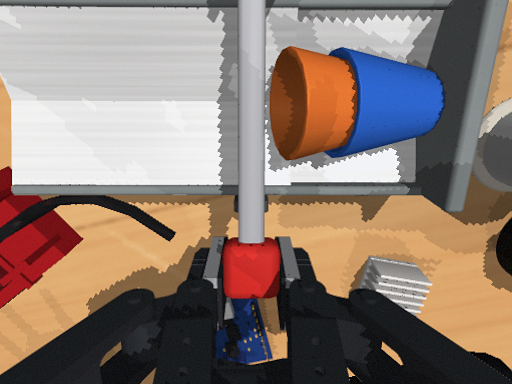

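Request:
play_rows --rows '[[0.8, [0, -0.2, 0.4], [0, 0, 0]], [0.8, [0, 0, 0.2], [0, 0, 0]], [0.45, [0, 0, 0], [0, 0, 0]], [0.4, [0, 0, 0], [0, 0, 0]], [0.4, [0, 0, 0], [0, 0, 0]], [0.4, [0, 0, 0], [0, 0, 0]], [0.4, [0, 0, -2], [0, 0, 0]], [0.4, [0, 0, -4], [0, 0, 0]], [0.4, [0, 0, -5], [0, 0, 0]], [0.4, [-2, 0, -2], [0, 0, 0]], [0.4, [0, 0, 0], [0, 0, 0]]]'

```text
time: 19.05
ee_pos: [0.6828, -0.0608, 0.1873]
tcp_rot: [178.9, -0.2, 31.7]
wrist_force: [-0.5, -0.3, 0.8]
opening: 0.0512
```

```bash
python3 - <<'E'
from st import *
c=camera('wrist'); cv2.imwrite('pics/w19.png',c['img'][:,:,::-1]); cam=camt(c); p=[.6549,-.0071,.5545]; a=.21
for x0,zv in ((.027,.019),(.048,.014)):
    C=np.array([x0,0,zv+.024]); ax=np.array([np.cos(a),0,-np.sin(a)]); up=np.array([np.sin(a),0,np.cos(a)])
    print(proj(cam,W(p,[C+[0,.023,0],C-[0,.023,0],C+up*.023,C+ax*.045+up*.014])).round().tolist())
print('paddle',proj(cam,W(p,[(.014,-.062,.054)])), 'stop',proj(cam,W(p,[(.095,.043,.055),(.095,-.043,.055)])).round().tolist())
c=camera('side'); cv2.imwrite('pics/s19.png',cv2.resize(c['img'][80:260,150:350,::-1],None,fx=3.3,fy=3.3))
c=camera('scene'); cv2.imwrite('pics/c19.png',cv2.resize(c['img'][120:300,130:310,::-1],None,fx=3.3,fy=3.3))
E
```

```text
19.05 [ 0.6828 -0.0608  0.1873] [178.86  -0.2   31.68] 0.05123369817871092 [-0.5 -0.3  0.8]
cradle [[-0.0045 -0.0603  0.1873]]
[[293.0, 68.0], [291.0, 129.0], [302.0, 101.0], [354.0, 99.0]]
[[320.0, 68.0], [316.0, 128.0], [330.0, 101.0], [379.0, 99.0]]
paddle [[274.77469052 179.24455344]] stop [[393.0, 37.0], [378.0, 156.0]]
```

View pics/w19.png

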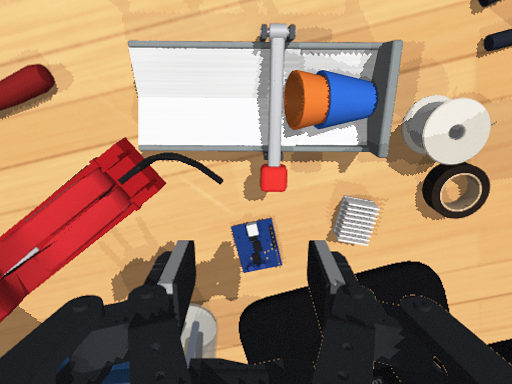

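View pics/s19.png

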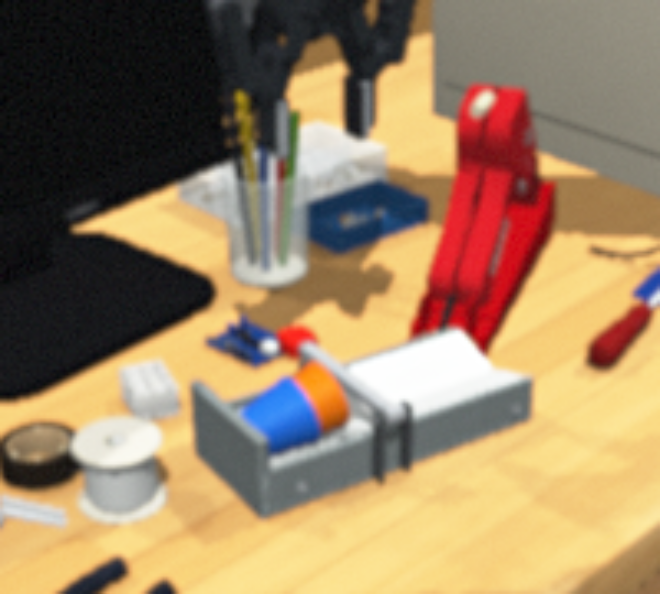

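View pics/c19.png

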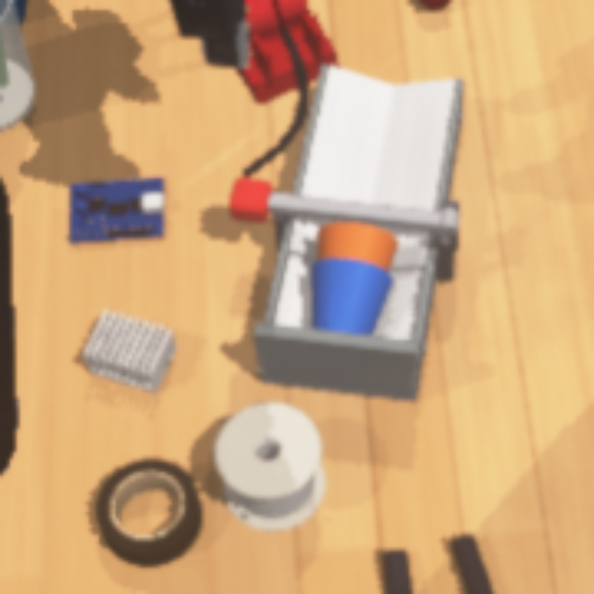

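```bash
python3 - <<'E'
import cv2
w=cv2.imread("pics/w19.png")
k=w[30:180,250:410].copy(); k=cv2.resize(k,None,fx=5,fy=5,interpolation=cv2.INTER_CUBIC)
for q,c in (([293,68],(0,255,0)),([291,129],(0,255,0)),([302,101],(0,255,0)),([320,68],(0,0,255)),([316,128],(0,0,255)),([330,101],(0,0,255)),([379,99],(0,0,255)),([393,37],(255,255,0)),([378,156],(255,255,0))):
    cv2.circle(k,(int((q[0]-250)*5),int((q[1]-30)*5)),4,c,-1)
cv2.imwrite("pics/w19c.png",k[:600])
E
```

```text
(no output)
```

View pics/w19c.png

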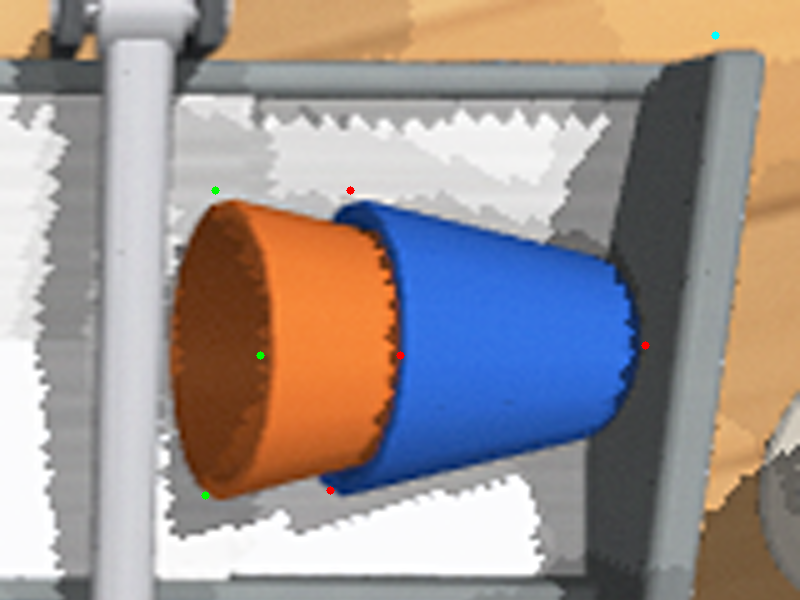

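```bash
python3 -c "
from workcell import *
print(job_done())"
```

```text
the job is handed in; nothing more can be done
None
```

The cups are nested against the end stop with the gate shut behind them, and I handed the job in at about 19 s of the 64 s allowed.

I pinched the gate paddle and swung the gate up past upright, where it fell open. I then pushed the orange cup by its rim into the blue cup. The wrist force rose to about 12.5 N when they came up against the stop. After backing off, I lowered the gate shut by its paddle and lifted clear.

**Last pictures:**
- **Cups:** both rims lie within about 2 mm of where a fully nested pair should be, with the cups about 21 mm apart.
- **Gate:** it is level, and its bar is clear of the orange rim.
- **Other objects:** the circuit board, heat sink and spool are where they started, and nothing touches the robot.

**Uncertain points:**
- My camera estimates of the paddle's position disagreed by about 4 mm. The grasp still held.
- The blue foot's contact with the stop is not visible in the pictures. I inferred it from the push force and the fit of its position.

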